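Take the roll cover off the receipt printer

TASK

The receipt printer on the counter needs a new paper roll. Press the snap tab on its end inward, without forcing it, and keep it pressed until the roll cover has popped up at that end. Then take the cover by its rib, draw it toward the tab end until it is out from under the rear lip, lift it off without wrenching it, and lay it gently, flat and rib up, on the bare counter to the right of the printer, leaving everything else where it is.

Things in the scene. Friction and masses are not known exactly. Their poses are not given: they have to be found in the camera images.
- printer: White open-topped receipt printer, fixed: 130 mm long (x), 88 wide (y), walls 5 mm thick, 44 tall. Origin: centre of its underside, z up. Its -x end, with the snap tab, points roughly to the robot's right (world -y). A sprung bar inside pushes the cover's front up by about 11 mm in a second once the tab lets go; the tab must stay pressed meanwhile. Then the cover stays up by itself.
- rear_lip (a point): Middle of the underside of the printer's rear lip (+x end), 43.5 mm above the counter, 54 mm from the printer's origin. The lip (top 47 mm high) reaches 4 mm over the rear edge of the closed cover, which rests there on a ledge 38 mm high. So first draw the popped-up cover 4 to 7 mm toward the tab end (at 7 mm its legs meet the front wall); then it lifts straight up freely.
- tab_face (a point): Fixed on the printer: NOMINAL centre of the unpressed tab's pressing face, 85 mm from the printer's origin along its -x, 24 mm above the counter. Face 26 mm wide, 22 high (13 to 35 mm up); press it along the printer's +x. The real face stands 11 to 29 mm out from the wall, so up to 9 mm further out or in than this point, which is not measured: feel for it.
- snap_tab (a joint): Inward travel of the tab, m: 0 unpressed, 0.0063 at its hard stop. Springs back: 1.5 N plus 0.9 N per mm, plus up to 3 N rubbing. Lets go of the cover after 4.5 to 6 mm; held gently against the stop (8 to 12 N) it always does. Cracks if pushed with more than 18 N.
- cover_rib (a point): Centre of the upright rib on the loose grey cover, by which to take it: 60 mm long (x), 12 thick (y), 20 tall, in the middle of the plate. 10 mm above the plate's top and below the rib's top. Axes as the printer's when closed (-x to the tab end). 52 mm above the counter when closed, 30 mm when the cover lies on the counter. Popped up, the cover leans about 6 degrees.
- cover_front (a point): Point on the cover plate's top near its tab-side edge, 56 mm from the rib's centre toward the tab end and 10 mm below it. Closed, it is 42 mm above the counter; popped up, about 53 mm.
- cover: The whole loose cover, about 80 g: plate 116 x 75 mm, 4 mm thick, with legs and skirts reaching 16 mm below the plate, on which it stands level on the counter. Origin: centre of the skirts' underside, 30 mm below the rib's centre; 22 mm above the counter when closed.
- candle_a_mid (a point): stout white candle with painted flowers on a square foot, about 60 mm wide and 66 mm tall; leave alone (centre)
- candle_b_mid (a point): stout white candle with painted flowers on a square foot, about 61 mm wide and 66 mm tall; leave alone (centre)
- candle_c_mid (a point): stout white candle with painted flowers on a square foot, about 63 mm wide and 66 mm tall; leave alone (centre)
- doll_mid (a point): small turned wooden doll, 35 mm across, 112 mm tall; leave alone (centre)
- brooch_mid (a point): flower brooch, 34 mm across, 8 mm high; leave alone (centre)
- brooch2_mid (a point): flower brooch, 34 mm across, 8 mm high; leave alone (centre)
- stick_mid (a point): thin painted candle lying down, 157 mm long, 17 mm thick; leave alone (near its middle)

How it is judged:
By the outcome, as a careful person would: the job done as asked, in the order asked, and still so for the second after the job is handed in, with the robot touching nothing.
It also fails if it takes over 64 s, if anything falls off the work surface, if the arm or the gripper's body presses on something with over 40 N, if the wrist force passes 120 N, or if a joint passes its speed limit or range.

ROBOT

A 6-joint arm with a two-finger parallel gripper is mounted at the origin on a cart in front of the work surface, level with it; the furniture and walls round the work are solid. World frame = base frame: x ahead of the robot, y to its left, z up, the work surface at z = 0. Lengths are in m, angles in rad, forces in N, time in s.
With the tool pointing down it reaches from about 0.4 to 0.825 m from the base axis. Payload 7 kg.
Tool frame: the origin (TCP) lies midway between the tips of the shut fingers; the grasp point (between the pads) lies 19 mm behind it; z points along the fingers, y is the line along which they close (so a half turn about z gives the same grasp; the last joint's range is limited). The gripper opens to 88 mm and grips with 3 to 60 N. Pads are 19 mm wide; open, the fingers measure 130 mm over their backs; the gripper's body (78 mm by 193 mm) begins 47 mm behind the grasp point.
Start: joints at [-0.972, 0.359, 0.012, 0, -1.224, -0.288], TCP at [0.206, -0.643, 0.227] pointing down, gripper open.
Joint ranges: [-3.07, 3.07], [-1.43, 2.12], [-1.02, 1.25], [-3.03, 1.67], [-3.05, -0], [-3.03, 3.03]. Speed limits (rad/s): [2.39, 2.39, 3.01, 3.14, 3.14, 3.14].

INTERFACE

Orientations are given as a 3x3 rotation matrix whose columns are the frame's x, y, z axes.
In Python, from workcell import * gives the robot as it stands.
- The arm moves only by the tool arm_command, never from a script. Its argument "commands" is a list of rows, each a list of 7 numbers: the shift along the tool's x, y, z as a fraction of full scale, then the turn, a rotation vector about the tool's x, y, z as a fraction of full scale, then the opening, from 0 (shut) to 1 (fully open). A call has exactly 5 rows; each row shifts and turns the commanded pose from where the row before left it, along the tool's axes as they then stand; what a row does not reach is not made up. Full scale, the value 1, is 0.05 m for a shift and 0.15 rad for a turn. A row lasts 1/8 s, in which the tool goes at most 62.5 mm and 10.7 degrees, less where a joint would pass 70% of its speed; a pose out of reach is approached as far as the arm can. A call with a number of a shift or a turn outside -1 to 1 is refused whole. A call with a gripper value outside its range is refused whole. The fingers move at their own pace and stop on an object; the grip force is fixed at half the most. Time passes only in rows, so rows that do not move let the fingers close, or fill a call up. It gives the time, the measured TCP pose, the force, the opening and the grip force at its end, in the units of the state.
- read_state(): the state, without advancing time (a new reading comes with each control period).
- grab_frame(name): name is "scene" or "top" or "wrist"; returns (picture, depth): 400x640x3 uint8, red, green, blue; 400x640 float32, m along the optical axis (not along the pixel's ray), 0 where there is no reading.
- camera_params(name): a dict with "intrinsics" (3x3 intrinsics, pixels), "position" and "orientation" of the camera in the world; the wrist camera has in their place "T_tool_cam" (4x4, takes a point from camera to tool coordinates, whose origin is the TCP and whose axes are the flange's). Camera axes: x right, y up, looking along -z (the intrinsics and any distortion apply to the point x, -y, -z); pixel columns grow to the right and rows downward; lengths in m; the calibration is good to about 2 mm. The wrist camera is an equidistant fisheye: a pixel r from the principal point sees the ray r / f radians off the axis. A picture is of the moment at which its call begins: read the wrist's pose just before it. camera_params takes no time and is no camera call.
- finish_job(): hands the job in; it is judged then, once.
The state is a dict: "t": time; "joint_pos": joint angles; "qd": joint speeds; "effort": joint torques, N m; "position": TCP position; "tool_rot": TCP orientation; "ft_force": force on the tool from outside, world axes, zero at the start; "wrist_torque": the same for the moment, N m; "width": finger opening in m; "grip_force": force on a finger pad.
Only numpy, scipy, OpenCV 4.12 (cv2) and the standard library are available. Lean on these libraries where they do the work, as an engineer would, in place of code of your own. Each camera call takes 0.05 s, during which the arm holds its last target. There are 200 camera calls.

## Working session

There is one attempt and no reset: what is moved stays moved. The work goes in short steps, Python scripts to look and compute and a tool call to move; the robot and the scene stay as the last step left them, time stands still between calls to the robot, and variables do not carry over. Pictures are saved under pics/ and viewed, at most 10 in all, crops included, and the job is handed in when it is done.

Besides the shell and the picture viewer there is one more tool, called as name(argument=value, ...), one argument or row to a line, values as JSON. arm_command: Moves the arm, as the interface text tells. Shift numbers are shares of 0.05 m and turn numbers shares of 0.15 rad, none past 1 either way. Its arguments: {"type":"object","properties":{"commands":{"type":"array","items":{"type":"array","items":{"type":"number","minimum":-1,"maximum":1}}}},"required":["commands"]}

```bash
mkdir -p pics; ls; cat > h.py <<'E'
from workcell import *
import numpy as np, cv2
def world(name,px,depth=None,z=None):
    # pixel -> world (scene/top), by depth or plane z
    c=camera_params(name);K=np.array(c["intrinsics"]);R=np.array(c["orientation"]);p=np.array(c["position"])
    px=np.atleast_2d(px).astype(float)
    d=np.c_[(px[:,0]-K[0,2])/K[0,0],-(px[:,1]-K[1,2])/K[1,1],-np.ones(len(px))]@R.T
    s=(z-p[2])/d[:,2] if depth is None else depth
    return p+d*np.reshape(s,(-1,1))
E
python3 - <<'E'
from h import *
for n in("scene","top"):
    im,d=grab_frame(n);cv2.imwrite(f"pics/{n}0.png",im[:,:,::-1]);np.save(f"pics/{n}0.npy",d)
    c=camera_params(n);print(n,{k:np.round(v,3).tolist() if not isinstance(v,str) else v for k,v in c.items()})
c=camera_params("wrist");print(c);s=read_state();print(s)
E
```

```text
pics
scene {'intrinsics': [[371.872, 0.0, 317.42], [0.0, 371.872, 200.712], [0.0, 0.0, 1.0]], 'position': [-0.403, 0.527, 0.672], 'orientation': [[-0.419, 0.483, -0.769], [-0.908, -0.204, 0.367], [0.02, 0.852, 0.524]]}
top {'intrinsics': [[371.277, 0.0, 318.277], [0.0, 371.277, 203.816], [0.0, 0.0, 1.0]], 'position': [0.333, 0.11, 1.002], 'orientation': [[0.01, 0.986, -0.168], [-1.0, 0.011, 0.008], [0.01, 0.168, 0.986]]}
{'intrinsics': array([[309.70691629,   0.        , 321.42655121],
       [  0.        , 309.70691629, 199.5326423 ],
       [  0.        ,   0.        ,   1.        ]]), 'T_tool_cam': array([[-1.51643816e-04,  9.69627050e-01,  2.44588145e-01,
         6.55791867e-02],
       [ 9.99999814e-01,  2.91345759e-04, -5.34992984e-04,
        -1.29780679e-04],
       [-5.90003387e-04,  2.44588018e-01, -9.69626914e-01,
        -1.58585802e-01],
       [ 0.00000000e+00,  0.00000000e+00,  0.00000000e+00,
         1.00000000e+00]])}
{'t': 0.1, 'joint_pos': array([-9.71915305e-01,  3.59334550e-01,  1.11516002e-02, -3.06994914e-04,
       -1.22411074e+00, -2.88088027e-01]), 'qd': array([-0.00011308, -0.00016902,  0.00171311,  0.002581  ,  0.00044741,
       -0.00054121]), 'effort': array([-8.82161476e-04, -5.84164131e+01,  2.93751687e+01,  7.01550320e+00,
        1.01953375e-02, -4.88337776e-05]), 'position': array([ 0.20625393, -0.64225267,  0.22570467]), 'tool_rot': array([[-9.52123276e-01, -3.05713755e-01, -6.05603125e-04],
       [-3.05714319e-01,  9.52122259e-01,  1.39952473e-03],
       [ 1.48754254e-04,  1.51766162e-03, -9.99998837e-01]]), 'ft_force': array([-0.53616485,  0.30619987,  0.11245362]), 'wrist_torque': array([ 0.0326694 , -0.06760128,  0.01050727]), 'grip_force': 0.0, 'width': 0.08765054484944365}
```

View pics/top0.png

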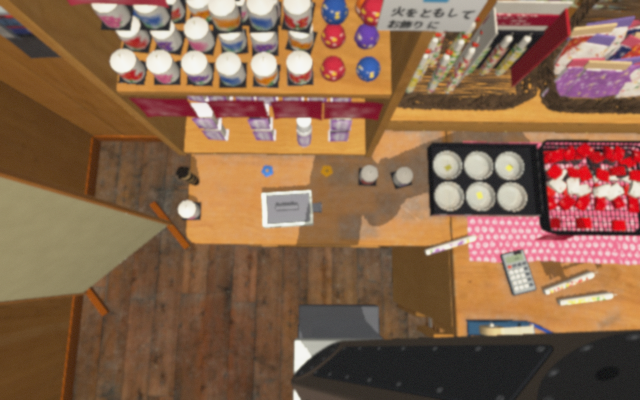

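View pics/scene0.png

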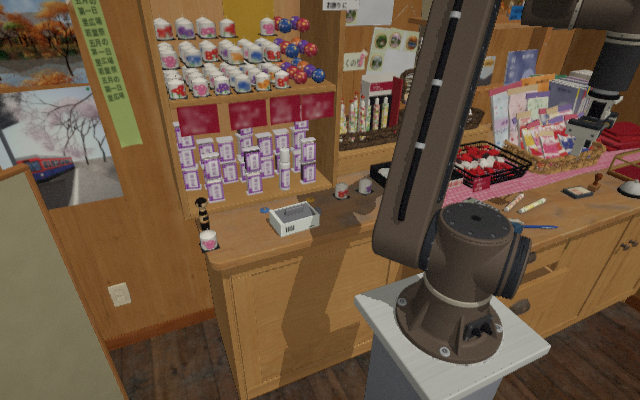

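The top view shows the printer at about (288,208) with its tab at (318,207). The candles are at (188,210), (369,174) and (402,176), the doll is at (187,175), the brooches are at (267,170) and (327,170), and the stick is at (450,245). The counter around (375,220) is bare.

```bash
cat > p.py <<'E'
from h import *
im=cv2.imread("pics/top0.png");d=np.load("pics/top0.npy")
v,u=np.mgrid[150:260,150:480]
P=world("top",np.c_[u.ravel(),v.ravel()],d[150:260,150:480].ravel()).reshape(110,330,3)
Z=P[:,:,2];print("counter z",np.median(Z[45:80,190:260]))
roi=(u>255)&(u<328)&(v>185)&(v<235)
for lo,hi in((.03,.046),(.046,.075),(.012,.03)):
    m=roi&(Z>lo)&(Z<hi);q=P[m]
    if len(q)>5: print(lo,hi,len(q),q.mean(0).round(4),cv2.minAreaRect(q[:,:2].astype(np.float32)))
im2=im[150:260,150:480];hsv=cv2.cvtColor(im2,cv2.COLOR_BGR2HSV)
wm=roi&(hsv[:,:,1]<40)&(hsv[:,:,2]>185)
px=np.c_[u[wm],v[wm]];r=cv2.minAreaRect(px.astype(np.float32));b=cv2.boxPoints(r)
print("white",b.tolist());W=world("top",b,z=.044);print(W.round(4),W.mean(0))
# other objects
m=((Z>.02)&(Z<.13)&~roi).astype(np.uint8)
n,l,s,c=cv2.connectedComponentsWithStats(m)
for i in range(1,n):
    if s[i,4]>20: q=P[l==i];print(s[i],q.mean(0).round(3),q.min(0).round(3),q.max(0).round(3))
for n,p in dict(edge=(350,246),edge2=(230,245),back=(350,157),brY=(327,170),brB=(267,170),st1=(426,251),st2=(474,238),tray=(430,215)).items(): print(n,world("top",p,z=0)[0].round(3))
cv2.imwrite("pics/crop.png",cv2.resize(im[160:255,240:420],None,fx=4,fy=4,interpolation=2))
E
python3 p.py
```

```text
counter z 0.0005347621170020966
0.03 0.046 1337 [0.4853 0.1746 0.0425] ((0.48679250478744507, 0.1713300347328186), (0.0886777937412262, 0.15446503460407257), 4.399158954620361)
0.046 0.075 406 [0.4842 0.2007 0.0519] ((0.48508936166763306, 0.18372860550880432), (0.08548144996166229, 0.12963861227035522), 3.489910364151001)
0.012 0.03 47 [0.452  0.1632 0.0225] ((0.4579859673976898, 0.1611097902059555), (0.07056278735399246, 0.15476125478744507), 38.34049606323242)
white [[260.68621826171875, 192.66551208496094], [310.689697265625, 189.72413635253906], [312.720703125, 224.25172424316406], [262.71722412109375, 227.19309997558594]]
[[0.5248 0.2539 0.044 ]
 [0.5343 0.1226 0.044 ]
 [0.4429 0.1162 0.044 ]
 [0.4339 0.2454 0.044 ]] [0.48396535 0.18452709 0.044     ]
[24  0 11  3 26] [0.64  0.479 0.032] [0.638 0.471 0.021] [0.646 0.491 0.043]
[90  0 21  3 29] [0.646 0.289 0.021] [0.642 0.263 0.02 ] [0.649 0.318 0.024]
[117   0  14   3  22] [0.647 0.228 0.021] [0.643 0.208 0.02 ] [0.65  0.244 0.024]
[136   0  22   3  34] [0.648 0.163 0.021] [0.643 0.134 0.02 ] [0.651 0.192 0.024]
[168   0  30   
[... 463 characters left out ...]
031  0.044] [ 0.56  -0.054  0.02 ] [ 0.605 -0.011  0.057]
[ 26  16  23  19 257] [0.56  0.436 0.087] [0.547 0.423 0.02 ] [0.579 0.455 0.116]
[245  17  18  18 261] [ 0.576 -0.124  0.043] [ 0.556 -0.148  0.02 ] [ 0.6   -0.103  0.054]
[315  32  15  30 287] [ 0.527 -0.315  0.026] [ 0.486 -0.333  0.02 ] [ 0.566 -0.289  0.043]
[ 28  50  21  18 282] [0.48  0.442 0.044] [0.459 0.423 0.02 ] [0.504 0.469 0.06 ]
[298  63  32   3  56] [ 0.476 -0.287  0.028] [ 0.474 -0.327  0.02 ] [ 0.48  -0.241  0.036]
edge [0.39  0.015 0.   ]
edge2 [0.39  0.338 0.   ]
back [0.638 0.014 0.   ]
brY [0.6   0.079 0.   ]
brB [0.598 0.245 0.   ]
st1 [ 0.379 -0.189  0.   ]
st2 [ 0.415 -0.321  0.   ]
tray [ 0.477 -0.204  0.   ]
```

View pics/crop.png

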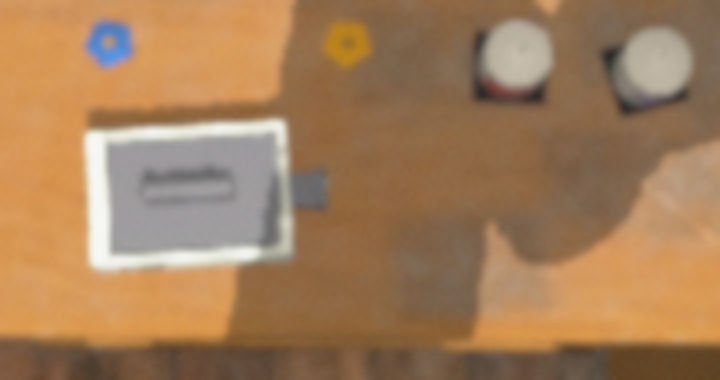

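The crop shows the white printer body, with corners near (88,130) and (290,262), the dark tab ending at (326,190), and the rib at (188,187). The measured height and size agree with the given ones. The printer centre is about (0.484, 0.1845), with its +x axis at about 94°.

```bash
cat >> h.py <<'E'
from scipy.spatial.transform import Rotation as Ro
C=np.array([.484,.1845]); th=np.radians(93.8)
ex=np.array([np.cos(th),np.sin(th),0]); ey=np.array([-ex[1],ex[0],0])
def RT(pitch=0):
    R=np.c_[-ex,-ey,[0,0,-1]]
    return R@Ro.from_rotvec([0,np.radians(pitch),0]).as_matrix()
def printer(): # TCP in printer frame
    s=read_state();p=s["position"]-np.r_[C,0];f=s["ft_force"]
    print("t",round(s["t"],2),"pp mm",np.round([p@ex*1e3,p@ey*1e3,p[2]*1e3],1),"F(xp,yp,z)",np.round([f@ex,f@ey,f[2]],2),"w",round(s["width"],4),"g",round(s["grip_force"],1),"rot",np.degrees(Ro.from_matrix(RT().T@s["tool_rot"]).as_rotvec()).round(2),"tq",s["wrist_torque"].round(2))
def plan(p,R,n,g,m=1):
    s=read_state();q=s["position"].copy();Q=s["tool_rot"].copy();p=np.array(p)
    for i in range(n):
        k=n-i;d=Q.T@(p-q)/k/.05;w=Ro.from_matrix(Q.T@R).as_rotvec()/max(1,min(k,m-i))/.15
        r=np.round(np.r_[d,np.clip(w,-1,1)],2);print([*np.clip(r,-1,1).tolist(),g])
        q=q+Q@r[:3]*.05;Q=Q@Ro.from_rotvec(r[3:]*.15).as_matrix()
def pw(a,b,z): return np.r_[C,0]+np.array(a)*1e-3*ex+b*1e-3*ey+[0,0,z*1e-3]
E
python3 - <<'E'
from h import *
plan(pw(-125,0,120),RT(),20,0,15)
E
```

```text
Traceback (most recent call last):
  File "h.py", line 22, in plan
    k=n-i;d=Q.T@(p-q)/k/.05;w=Ro.from_matrix(Q.T@R).as_rotvec()/max(1,min(k,m-i))/.15
                              ~~~~~~~~~~~~~~^^^^^^^
  File "scipy/spatial/transform/_rotation.pyx", line 1143, in scipy.spatial.transform._rotation.Rotation.from_matrix
ValueError: Non-positive determinant (left-handed or null coordinate frame) in rotation matrix 0: [[ 2.41941273e-01 -9.70290883e-01 -1.48754254e-04]
 [-9.70289831e-01 -2.41940778e-01 -1.51766162e-03]
 [-1.43658351e-03 -5.11519725e-04  9.99998837e-01]].
```

```bash
sed -i 's/np.c_\[-ex,-ey,/np.c_[-ex,ey,/' h.py
python3 - <<'E'
from h import *
plan(pw(-125,0,120),RT(),20,0,15)
E
```

```text
[-0.49, 0.58, 0.11, 0.0, 0.0, -0.59, 0]
[-0.54, 0.54, 0.11, 0.0, 0.0, -0.59, 0]
[-0.58, 0.49, 0.11, 0.0, 0.0, -0.59, 0]
[-0.62, 0.43, 0.11, 0.0, 0.0, -0.59, 0]
[-0.66, 0.38, 0.11, 0.0, 0.0, -0.59, 0]
[-0.69, 0.32, 0.11, 0.0, 0.0, -0.59, 0]
[-0.71, 0.25, 0.11, 0.0, 0.0, -0.59, 0]
[-0.73, 0.19, 0.1, 0.0, 0.0, -0.59, 0]
[-0.75, 0.12, 0.11, 0.0, 0.0, -0.59, 0]
[-0.76, 0.06, 0.1, 0.0, 0.0, -0.59, 0]
[-0.76, -0.01, 0.11, 0.0, 0.0, -0.59, 0]
[-0.75, -0.08, 0.1, 0.0, 0.0, -0.59, 0]
[-0.74, -0.14, 0.11, 0.0, 0.0, -0.59, 0]
[-0.73, -0.21, 0.1, 0.0, 0.0, -0.59, 0]
[-0.71, -0.27, 0.11, 0.0, 0.01, -0.58, 0]
[-0.68, -0.33, 0.1, 0.0, -0.0, -0.0, 0]
[-0.68, -0.33, 0.1, 0.0, -0.0, -0.0, 0]
[-0.68, -0.33, 0.11, 0.0, -0.0, -0.0, 0]
[-0.68, -0.33, 0.1, 0.0, -0.0, -0.0, 0]
[-0.68, -0.33, 0.11, 0.0, -0.0, -0.0, 0]
```

arm_command(
  commands=[
    [-0.49,0.58,0,0,0,-0.59,0],
    [-0.54,0.54,0,0,0,-0.59,0],
    [-0.58,0.49,0,0,0,-0.59,0],
    [-0.62,0.43,0,0,0,-0.59,0],
    [-0.66,0.38,0,0,0,-0.59,0],
  ],
)

```text
t: 0.72
position: [0.2781, -0.4654, 0.2262]
tool_rot: [[-0.728, -0.686, -0.0], [-0.686, 0.728, 0.001], [-0.0, 0.001, -1.0]]
ft_force: [0.4, -0.6, 0.2]
width: 0.0432
grip_force: 0.0
```

arm_command(
  commands=[
    [-0.69,0.32,0,0,0,-0.59,0],
    [-0.71,0.25,0,0,0,-0.59,0],
    [-0.73,0.19,0,0,0,-0.59,0],
    [-0.75,0.12,0,0,0,-0.59,0],
    [-0.76,0.06,0,0,0,-0.59,0],
  ],
)

```text
t: 1.35
position: [0.3496, -0.29, 0.2264]
tool_rot: [[-0.364, -0.932, -0.0], [-0.932, 0.364, 0.0], [-0.0, 0.0, -1.0]]
ft_force: [0.7, -0.2, 0.4]
width: 0.0003
grip_force: 0.0
```

arm_command(
  commands=[
    [-0.76,0,0,0,0,-0.59,0],
    [-0.75,-0.08,0,0,0,-0.59,0],
    [-0.74,-0.14,0,0,0,-0.59,0],
    [-0.73,-0.21,0,0,0,-0.59,0],
    [-0.71,-0.27,0,0,0,-0.58,0],
  ],
)

```text
t: 1.98
position: [0.4207, -0.1146, 0.2265]
tool_rot: [[0.069, -0.998, -0.0], [-0.998, -0.069, 0.0], [-0.0, 0.0, -1.0]]
ft_force: [0.5, -1.3, -0.4]
width: 0.0
grip_force: 0.0
```

arm_command(
  commands=[
    [-0.68,-0.33,0.3,0,0,0,0],
    [-0.68,-0.33,0.3,0,0,0,0],
    [-0.68,-0.33,0.3,0,0,0,0],
    [-0.68,-0.33,0.3,0,0,0,0],
    [-0.68,-0.33,0.3,0,0,0,0],
  ],
)

```text
t: 2.6
position: [0.4919, 0.0604, 0.1509]
tool_rot: [[0.066, -0.998, -0.0], [-0.998, -0.066, -0.0], [0.0, 0.0, -1.0]]
ft_force: [-0.1, -0.3, 0.1]
width: 0.0007
grip_force: 0.0
```

```bash
python3 - <<'E'
from h import *
printer()
im,d=grab_frame("wrist");cv2.imwrite("pics/w1.png",im[:,:,::-1])
im,d=grab_frame("top");cv2.imwrite("pics/top1.png",im[:,:,::-1])
plan(pw(-120,0,18),RT(),5,0,1)
E
```

```text
t 2.6 pp mm [-124.3    0.3  150.9] F(xp,yp,z) [-0.3   0.15  0.13] w 0.0007 g 0.0 rot [-0.01  0.    0.01] tq [-0.04  0.09  0.  ]
[-0.01, -0.0, 0.53, 0.02, -0.01, 0.01, 0]
[-0.01, -0.0, 0.53, -0.0, 0.0, 0.0, 0]
[-0.02, -0.0, 0.52, -0.0, 0.0, 0.0, 0]
[-0.01, -0.0, 0.53, -0.0, 0.0, 0.0, 0]
[-0.02, -0.0, 0.52, -0.0, 0.0, 0.0, 0]
```

View pics/w1.png

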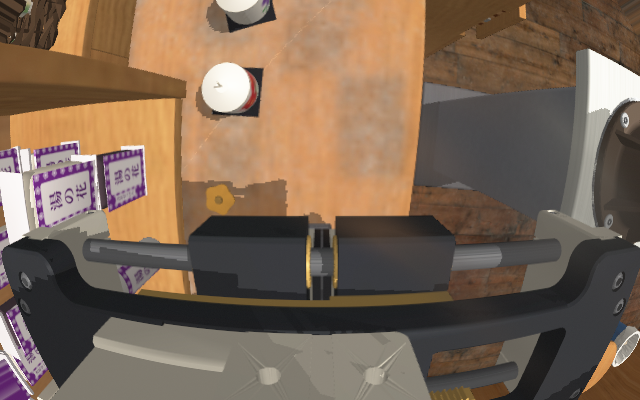

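The wrist view shows the yellow brooch at (220,198) and a candle at (230,90). Both are clear of the fingers, and the counter below is free, so I'm descending beside the tab.

arm_command(
  commands=[
    [0,0,0.53,0,0,0,0],
    [0,0,0.53,0,0,0,0],
    [0,0,0.53,0,0,0,0],
    [0,0,0.53,0,0,0,0],
    [0,0,0.53,0,0,0,0],
  ],
)

```text
t: 3.32
position: [0.4916, 0.0588, 0.0184]
tool_rot: [[0.066, -0.998, 0.0], [-0.998, -0.066, 0.0], [-0.0, -0.0, -1.0]]
ft_force: [-0.2, 0.2, 0.1]
width: 0.0006
grip_force: 0.0
```

arm_command(
  commands=[
    [-0.04,0,0,0,0,0,0],
    [-0.04,0,0,0,0,0,0],
    [-0.04,0,0,0,0,0,0],
    [-0.04,0,0,0,0,0,0],
    [-0.04,0,0,0,0,0,0],
  ],
)

```text
t: 3.95
position: [0.4913, 0.0695, 0.0196]
tool_rot: [[0.066, -0.998, 0.001], [-0.998, -0.066, 0.0], [-0.0, -0.001, -1.0]]
ft_force: [-0.1, 0.7, -0.1]
width: 0.0003
grip_force: 0.0
```

```bash
python3 - <<'E'
from h import *
printer()
E
```

```text
t 3.95 pp mm [-115.2    0.3   19.6] F(xp,yp,z) [ 0.74  0.07 -0.09] w 0.0003 g 0.0 rot [ 0.05 -0.02  0.01] tq [0.04 0.13 0.04]
```

arm_command(
  commands=[
    [-0.02,0,0,0,0,0,0],
    [-0.02,0,0,0,0,0,0],
    [-0.02,0,0,0,0,0,0],
    [-0.02,0,0,0,0,0,0],
    [-0.02,0,0,0,0,0,0],
  ],
)

```text
t: 4.58
position: [0.4908, 0.0743, 0.019]
tool_rot: [[0.066, -0.998, -0.0], [-0.998, -0.066, 0.0], [-0.0, 0.0, -1.0]]
ft_force: [0.2, -1.3, 0.4]
width: 0.0001
grip_force: 0.0
```

arm_command(
  commands=[
    [-0.02,0,0,0,0,0,0],
    [-0.02,0,0,0,0,0,0],
    [-0.02,0,0,0,0,0,0],
    [-0.02,0,0,0,0,0,0],
    [0,0,0,0,0,0,0],
  ],
)

```text
t: 5.2
position: [0.4906, 0.0783, 0.0191]
tool_rot: [[0.066, -0.998, 0.0], [-0.998, -0.066, 0.0], [-0.0, -0.0, -1.0]]
ft_force: [0.2, -0.2, -1.7]
width: 0.0003
grip_force: 0.0
```

arm_command(
  commands=[
    [-0.02,0,0,0,0,0,0],
    [-0.02,0,0,0,0,0,0],
    [-0.02,0,0,0,0,0,0],
    [-0.02,0,0,0,0,0,0],
    [0,0,0,0,0,0,0],
  ],
)

```text
t: 5.82
position: [0.4903, 0.0822, 0.0191]
tool_rot: [[0.066, -0.998, 0.0], [-0.998, -0.066, -0.0], [0.0, -0.0, -1.0]]
ft_force: [-0.2, 0.1, -0.2]
width: 0.0004
grip_force: 0.1
```

arm_command(
  commands=[
    [-0.02,0,0,0,0,0,0],
    [-0.02,0,0,0,0,0,0],
    [-0.02,0,0,0,0,0,0],
    [0,0,0,0,0,0,0],
    [0,0,0,0,0,0,0],
  ],
)

```text
t: 6.45
position: [0.49, 0.085, 0.0191]
tool_rot: [[0.066, -0.998, -0.0], [-0.998, -0.066, -0.0], [0.0, 0.0, -1.0]]
ft_force: [1.2, -3.9, 2.2]
width: 0.0004
grip_force: 2.4
```

arm_command(
  commands=[
    [-0.02,0,0,0,0,0,0],
    [0,0,0,0,0,0,0],
    [-0.02,0,0,0,0,0,0],
    [0,0,0,0,0,0,0],
    [0,0,0,0,0,0,0],
  ],
)

```text
t: 7.08
position: [0.4898, 0.0869, 0.019]
tool_rot: [[0.066, -0.998, -0.0], [-0.998, -0.066, -0.0], [0.0, 0.0, -1.0]]
ft_force: [1.5, -5.0, 1.0]
width: 0.0004
grip_force: 2.8
```

arm_command(
  commands=[
    [-0.02,0,0,0,0,0,0],
    [0,0,0,0,0,0,0],
    [-0.02,0,0,0,0,0,0],
    [0,0,0,0,0,0,0],
    [0,0,0,0,0,0,0],
  ],
)

```text
t: 7.7
position: [0.4896, 0.0886, 0.0191]
tool_rot: [[0.066, -0.998, -0.0], [-0.998, -0.066, -0.001], [0.001, 0.0, -1.0]]
ft_force: [2.5, -7.1, 1.8]
width: 0.0007
grip_force: 3.6
```

arm_command(
  commands=[
    [-0.01,0,0,0,0,0,0],
    [0,0,0,0,0,0,0],
    [-0.01,0,0,0,0,0,0],
    [0,0,0,0,0,0,0],
    [0,0,0,0,0,0,0],
  ],
)

```text
t: 8.32
position: [0.4895, 0.0888, 0.0191]
tool_rot: [[0.066, -0.998, -0.001], [-0.998, -0.066, -0.002], [0.002, 0.001, -1.0]]
ft_force: [4.0, -12.7, 3.0]
width: 0.0002
grip_force: 6.2
```

arm_command(
  commands=[
    [0.006,0,0,0,0,0,0],
    [0,0,0,0,0,0,0],
    [0,0,0,0,0,0,0],
    [0,0,0,0,0,0,0],
    [0,0,0,0,0,0,0],
  ],
)

```text
t: 8.95
position: [0.4896, 0.0888, 0.0191]
tool_rot: [[0.066, -0.998, -0.001], [-0.998, -0.066, -0.001], [0.001, 0.001, -1.0]]
ft_force: [2.7, -10.2, 3.1]
width: 0.0004
grip_force: 5.4
```

arm_command(
  commands=[
    [0,0,0,0,0,0,0],
    [0,0,0,0,0,0,0],
    [0,0,0,0,0,0,0],
    [0,0,0,0,0,0,0],
    [0,0,0,0,0,0,0],
  ],
)

```text
t: 9.57
position: [0.4896, 0.0888, 0.0191]
tool_rot: [[0.066, -0.998, -0.001], [-0.998, -0.066, -0.001], [0.001, 0.001, -1.0]]
ft_force: [3.3, -11.2, 2.0]
width: 0.0004
grip_force: 5.4
```

```bash
python3 - <<'E'
from h import *
printer()
for n in("scene","top"):
    im,d=grab_frame(n);np.save(f"pics/{n}2.npy",d);cv2.imwrite(f"pics/{n}2.png",im[:,:,::-1])
    d0=np.load(f"pics/{n}0.npy")
    v,u=np.mgrid[:400,:640]
    for dd in(d0,d):
        P=world(n,np.c_[u.ravel(),v.ravel()],dd.ravel());q=P-np.r_[C,0];a=q@ex;b=q@ey
        o=[]
        for lo in range(-54,54,9):
            m=(a*1e3>lo)&(a*1e3<lo+9)&(abs(b)>.012)&(abs(b)<.03)&(q[:,2]>.02)&(q[:,2]<.075); o.append((round(np.median(q[m,2])*1e3,1) if m.any() else None,int(m.sum())))
        print(n,o)
E
```

```text
t 9.57 pp mm [-95.9   0.8  19.1] F(xp,yp,z) [-11.36  -2.55   2.02] w 0.0004 g 5.4 rot [-0.04  0.07  0.03] tq [-3.83 -1.14 -0.02]
scene [(np.float64(43.4), 17), (np.float64(43.4), 10), (np.float64(43.5), 10), (np.float64(43.0), 9), (np.float64(43.9), 10), (np.float64(44.2), 10), (np.float64(44.4), 8), (np.float64(43.2), 12), (np.float64(43.8), 17), (np.float64(44.3), 21), (np.float64(44.6), 19), (np.float64(45.0), 16)]
scene [(np.float64(53.9), 20), (np.float64(52.4), 16), (np.float64(51.4), 11), (np.float64(50.5), 11), (np.float64(49.3), 10), (np.float64(49.1), 10), (np.float64(48.0), 9), (np.float64(46.8), 12), (np.float64(46.4), 15), (np.float64(45.1), 23), (np.float64(43.6), 23), (np.float64(43.7), 13)]
top [(np.float64(43.4), 44), (np.float64(43.5), 44), (np.float64(43.6), 50), (np.float64(43.5), 44), (np.float64(43.3), 54), (np.float64(43.7), 43), (np.float64(43.7), 47), (np.float64(43.8), 43), (np.float64(43.8), 48), (np.float64(44.1), 48), (np.float64(44.0), 49), (np.float64(44.6), 48)]
top [(None, 0), (None, 0), (None, 0), (None, 0), (None, 0), (None, 0), (None, 0), (None, 0), (None, 0), (None, 0), (None, 0), (None, 0)]
```

```bash
python3 - <<'E'
from h import *
v,u=np.mgrid[:400,:640]
for n,k,lo,hi in(("top",0,.056,.07),("scene",0,.056,.07),("scene",2,.0,.09)):
    d=np.load(f"pics/{n}{k}.npy");P=world(n,np.c_[u.ravel(),v.ravel()],d.ravel());q=P-np.r_[C,0];a=q@ex*1e3;b=q@ey*1e3;z=q[:,2]*1e3
    thr=lo*1e3 if k==0 else 53.5-a*.1+9
    m=(abs(a)<45)&(abs(b)<25)&(z>thr)&(z<hi*1e3)&((k==0)|(z>42+5.5-a*.1+9))
    print(n,k,m.sum(),"a",a[m].min(),a[m].max(),"b",b[m].min(),b[m].max(),"med",np.median(a[m]),np.median(b[m]),"z",np.percentile(z[m],[10,50,90]))
E
```

```text
top 0 116 a -30.39696459102437 28.83587350825055 b -8.389788961855826 4.8916624388558985 med -1.9478801127817604 -1.3852716499402544 z [59.81277212 62.81253663 65.18398859]
scene 0 75 a -32.590457865893484 26.969318622838653 b -9.810436618294293 6.687659680367235 med -1.2031671812977054 1.64618955675762 z [57.09349245 61.78433411 64.72129846]
scene 2 66 a -28.42303408340897 29.387747607500817 b -9.961721482970265 7.6241366165531455 med 2.18216108559293 0.5882159009776059 z [63.45367818 66.28928247 69.87918998]
```

arm_command(
  commands=[
    [0.1,0,0,0,0,0,0],
    [0.2,0,0,0,0,0,0],
    [0.2,0,0,0,0,0,0],
    [0.1,0,-0.5,0,0,0,0],
    [0,0,-0.8,0,0,0,0],
  ],
)

```text
t: 10.3
position: [0.4908, 0.059, 0.0837]
tool_rot: [[0.065, -0.998, -0.003], [-0.998, -0.065, -0.001], [0.001, 0.003, -1.0]]
ft_force: [1.2, 1.1, 0.6]
width: 0.0005
grip_force: 0.0
```

arm_command(
  commands=[
    [0,0,-0.9,0,0,0,0.5],
    [0,0,-0.9,0,0.23,0,0.5],
    [-0.5,0,0,0,0.23,0,0.5],
    [-0.5,0,0,0,0.23,0,0.5],
    [0,0,0,0,0,0,0.5],
  ],
)

```text
t: 10.92
position: [0.4884, 0.1111, 0.1713]
tool_rot: [[0.068, -0.998, 0.007], [-0.992, -0.068, -0.103], [0.103, -0.0, -0.995]]
ft_force: [0.4, -0.0, -0.3]
width: 0.0419
grip_force: 0.0
```

```bash
python3 - <<'E'
from h import *
printer()
im,d=grab_frame("wrist");cv2.imwrite("pics/w3.png",im[:,:,::-1]);np.save("pics/w3.npy",d)
plan(pw(2,0,100),RT(6),5,.5,1)
E
```

```text
t 10.93 pp mm [-73.6   0.5 171.3] F(xp,yp,z) [-0.05 -0.42 -0.3 ] w 0.0419 g 0.0 rot [ 0.01  5.93 -0.11] tq [ 0.35  0.2  -0.  ]
[-0.33, -0.0, 0.25, 0.0, 0.01, 0.01, 0.5]
[-0.33, -0.0, 0.25, 0.0, -0.0, -0.0, 0.5]
[-0.34, -0.0, 0.25, 0.0, -0.0, -0.0, 0.5]
[-0.33, -0.01, 0.25, 0.0, -0.0, -0.0, 0.5]
[-0.34, -0.0, 0.26, 0.0, -0.0, -0.0, 0.5]
```

View pics/w3.png

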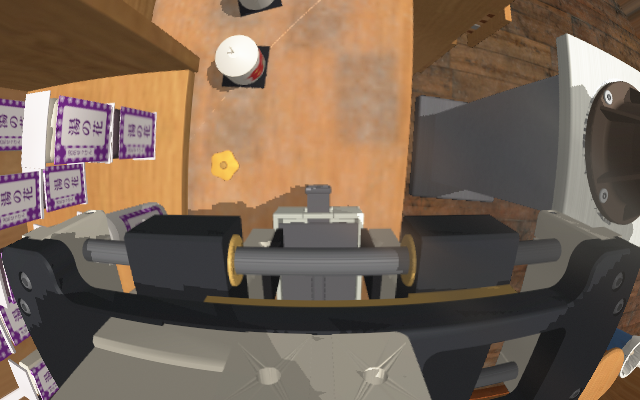

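The wrist view shows the printer (columns 274–365) with its tab at (318,190). It is centred between the fingers, so the lateral alignment is good. Next I'm moving over the rib.

arm_command(
  commands=[
    [-0.33,-0.01,0.25,0,0,0,0.5],
    [-0.33,-0.01,0.25,0,0,0,0.5],
    [-0.33,0,0.25,0,0,0,0.5],
    [-0.33,0,0.25,0,0,0,0.5],
    [-0.34,0,0.25,0,0,0,0.5],
  ],
)

```text
t: 11.6
position: [0.4842, 0.1868, 0.0995]
tool_rot: [[0.066, -0.998, 0.006], [-0.992, -0.066, -0.103], [0.104, 0.0, -0.995]]
ft_force: [-0.4, 0.2, 0.5]
width: 0.0438
grip_force: 0.0
```

```bash
python3 - <<'E'
from h import *
printer()
plan(pw(1,-1,52),RT(6),5,.5,1)
E
```

```text
t 11.6 pp mm [ 2.3 -0.4 99.5] F(xp,yp,z) [0.26 0.42 0.48] w 0.0438 g 0.0 rot [-0.02  5.95  0.01] tq [ 0.38  0.16 -0.02]
[-0.01, -0.0, 0.19, 0.0, 0.01, -0.0, 0.5]
[-0.02, -0.0, 0.19, 0.0, -0.0, -0.0, 0.5]
[-0.01, -0.0, 0.19, 0.0, -0.0, -0.0, 0.5]
[-0.02, -0.01, 0.19, 0.0, -0.0, -0.0, 0.5]
[-0.01, -0.0, 0.19, 0.0, -0.0, -0.0, 0.5]
```

arm_command(
  commands=[
    [-0.02,0,0.2,0,0,0,0.5],
    [-0.01,0,0.2,0,0,0,0.5],
    [-0.02,-0.01,0.2,0,0,0,0.5],
    [-0.01,0,0.2,0,0,0,0.5],
    [-0.01,0,0.14,0,0,0,0.5],
  ],
)

```text
t: 12.22
position: [0.485, 0.1841, 0.053]
tool_rot: [[0.065, -0.998, 0.007], [-0.992, -0.066, -0.103], [0.103, 0.0, -0.995]]
ft_force: [-0.6, -0.3, 0.6]
width: 0.0437
grip_force: 0.0
```

arm_command(
  commands=[
    [0,0,0,0,0,0,0.3],
    [0,0,0,0,0,0,0.2],
    [0,0,0,0,0,0,0.17],
    [0,0,0,0,0,0,0.15],
    [0,0,0,0,0,0,0.15],
  ],
)

```text
t: 12.85
position: [0.4853, 0.1847, 0.0539]
tool_rot: [[0.066, -0.998, 0.007], [-0.993, -0.066, -0.103], [0.103, -0.001, -0.995]]
ft_force: [0.8, 1.1, 0.1]
width: 0.0134
grip_force: 0.3
```

```bash
python3 - <<'E'
from h import *
printer()
E
```

```text
t 12.85 pp mm [ 0.1 -1.3 53.9] F(xp,yp,z) [ 1.03 -0.92  0.11] w 0.0134 g 0.3 rot [0.04 5.91 0.01] tq [ 0.34 -0.11  0.08]
```

arm_command(
  commands=[
    [0,0,0.04,0,0,0,0.16],
    [0,0,0,0,0,0,0.1],
    [0,0,0,0,0,0,0],
    [0,0,0,0,0,0,0],
    [0,0,0,0,0,0,0],
  ],
)

```text
t: 13.48
position: [0.4851, 0.1842, 0.0516]
tool_rot: [[0.066, -0.998, 0.007], [-0.992, -0.066, -0.103], [0.103, -0.0, -0.995]]
ft_force: [1.6, -0.3, -1.6]
width: 0.0117
grip_force: 30.0
```

```bash
python3 - <<'E'
from h import *
printer()
E
```

```text
t 13.47 pp mm [-0.3 -1.  51.6] F(xp,yp,z) [-0.45 -1.59 -1.65] w 0.0117 g 30.0 rot [0.   5.93 0.02] tq [ 0.38 -0.4   0.06]
```

arm_command(
  commands=[
    [0.03,0,0.003,0,0,0,0],
    [0.03,0,0.003,0,0,0,0],
    [0.03,0,0.003,0,0,0,0],
    [0.02,0,0.002,0,0,0,0],
    [0,0,0,0,0,0,0],
  ],
)

```text
t: 14.1
position: [0.4855, 0.1787, 0.0518]
tool_rot: [[0.066, -0.998, 0.007], [-0.992, -0.066, -0.103], [0.103, -0.0, -0.995]]
ft_force: [1.7, 2.2, 1.5]
width: 0.0121
grip_force: 30.0
```

```bash
python3 - <<'E'
from h import *
printer()
E
```

```text
t 14.1 pp mm [-5.9 -1.1 51.8] F(xp,yp,z) [ 2.12 -1.85  1.49] w 0.0121 g 30.0 rot [0.01 5.92 0.02] tq [ 0.64 -0.15  0.03]
```

arm_command(
  commands=[
    [0.004,0,-0.04,0,0,0,0],
    [0.004,0,-0.04,0,0,0,0],
    [0.004,0,-0.04,0,0,0,0],
    [0.004,0,-0.04,0,0,0,0],
    [0.004,0,-0.04,0,0,0,0],
  ],
)

```text
t: 14.72
position: [0.4853, 0.1786, 0.0618]
tool_rot: [[0.066, -0.998, 0.007], [-0.992, -0.066, -0.103], [0.103, 0.0, -0.995]]
ft_force: [1.0, -0.6, -0.4]
width: 0.0121
grip_force: 30.0
```

arm_command(
  commands=[
    [0.02,0,-0.2,0,0,0,0],
    [0.04,0,-0.4,0,0,0,0],
    [0.05,0,-0.5,0,0,0,0],
    [0.02,0,-0.2,0,0,0,0],
    [0,0,0,0,0,0,0],
  ],
)

```text
t: 15.35
position: [0.4854, 0.1792, 0.1276]
tool_rot: [[0.065, -0.998, 0.008], [-0.993, -0.066, -0.102], [0.102, -0.001, -0.995]]
ft_force: [-0.8, 1.1, -0.4]
width: 0.0119
grip_force: 30.0
```

```bash
python3 - <<'E'
from h import *
printer()
plan([.47,-.02,.1],RT(),10,0,6)
im,d=grab_frame("wrist");cv2.imwrite("pics/w4.png",im[:,:,::-1])
im,d=grab_frame("scene");cv2.imwrite("pics/s4.png",cv2.resize(im[170:270,190:390,::-1],None,fx=3,fy=3))
E
```

```text
t 15.35 pp mm [ -5.4  -1.1 127.6] F(xp,yp,z) [ 1.13  0.69 -0.41] w 0.0119 g 30.0 rot [0.05 5.87 0.03] tq [0.38 0.19 0.02]
[0.39, 0.06, 0.1, -0.0, -0.11, -0.0, 0]
[0.39, 0.06, 0.09, -0.0, -0.11, -0.0, 0]
[0.39, 0.06, 0.08, -0.0, -0.12, -0.0, 0]
[0.39, 0.06, 0.07, -0.0, -0.11, -0.0, 0]
[0.39, 0.06, 0.07, -0.0, -0.12, -0.0, 0]
[0.4, 0.05, 0.06, -0.01, -0.11, -0.0, 0]
[0.39, 0.06, 0.06, 0.0, -0.0, -0.0, 0]
[0.4, 0.05, 0.05, 0.0, -0.0, -0.0, 0]
[0.39, 0.06, 0.06, 0.0, -0.0, -0.0, 0]
[0.4, 0.05, 0.05, 0.0, -0.0, -0.0, 0]
```

View pics/s4.png

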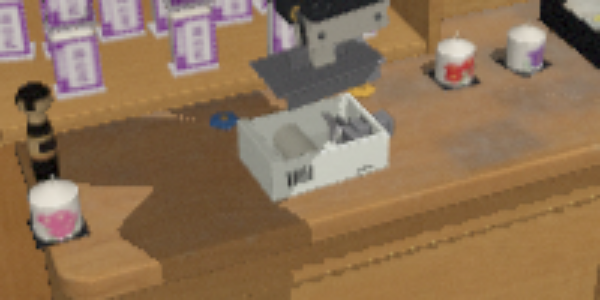

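The scene crop shows the cover at (320,70), held by its rib clear above the open printer at (315,140). The counter to the right of the printer is bare.

arm_command(
  commands=[
    [0.39,0.06,0.1,0,-0.11,0,0],
    [0.39,0.06,0.09,0,-0.11,0,0],
    [0.39,0.06,0.08,0,-0.12,0,0],
    [0.39,0.06,0.07,0,-0.11,0,0],
    [0.39,0.06,0.07,0,-0.12,0,0],
  ],
)

```text
t: 16.08
position: [0.4761, 0.0785, 0.1123]
tool_rot: [[0.066, -0.998, -0.001], [-0.998, -0.066, -0.018], [0.018, 0.002, -1.0]]
ft_force: [0.2, -0.6, -0.5]
width: 0.0119
grip_force: 30.0
```

arm_command(
  commands=[
    [0.4,0.05,0.06,0,-0.11,0,0],
    [0.4,0.06,0.06,0,0,0,0],
    [0.4,0.05,0.05,0,0,0,0],
    [0.4,0.06,0.06,0,0,0,0],
    [0.3,0.05,0.05,0,0,0,0],
  ],
)

```text
t: 16.7
position: [0.4689, -0.0173, 0.0989]
tool_rot: [[0.065, -0.998, -0.002], [-0.998, -0.065, -0.002], [0.002, 0.002, -1.0]]
ft_force: [1.0, -0.0, 0.0]
width: 0.0119
grip_force: 30.0
```

arm_command(
  commands=[
    [0.1,0,0.2,0,0,0,0],
    [0,0,0.4,0,0,0,0],
    [0,0,0.3,0,0,0,0],
    [0,0,0.2,0,0,0,0],
    [0,0,0.05,0,0,0,0],
  ],
)

```text
t: 17.32
position: [0.4697, -0.0213, 0.0415]
tool_rot: [[0.066, -0.998, -0.001], [-0.998, -0.066, -0.002], [0.002, 0.001, -1.0]]
ft_force: [0.0, 0.1, 0.2]
width: 0.0118
grip_force: 30.0
```

```bash
python3 - <<'E'
from h import *
printer();print(read_state()["position"])
im,d=grab_frame("scene");cv2.imwrite("pics/s5.png",cv2.resize(im[150:250,270:420,::-1],None,fx=4,fy=4))
v,u=np.mgrid[:400,:640];P=world("scene",np.c_[u.ravel(),v.ravel()],d.ravel());q=P-[.47,-.02,0];a=q@ex*1e3;b=q@ey*1e3;z=P[:,2]*1e3
for lo in range(-58,58,12):
    m=(a>lo)&(a<lo+12)&(b>15)&(b<36)&(z>15)&(z<60);print(lo,m.sum(),np.median(z[m]) if m.any() else 0)
E
```

```text
t 17.32 pp mm [-204.4   27.9   41.5] F(xp,yp,z) [ 0.14 -0.06  0.16] w 0.0118 g 30.0 rot [-0.08  0.11  0.  ] tq [ 0.    0.07 -0.02]
[ 0.46969926 -0.02131187  0.04154918]
-58 18 39.21634504340182
-46 14 38.83804209247671
-34 13 38.4015665918741
-22 21 38.337367802153246
-10 30 39.999673179391685
2 30 39.75994042185471
14 14 38.43401939192464
26 19 38.17684267920585
38 16 38.92598256154989
50 12 38.46441103507931
```

View pics/s5.png

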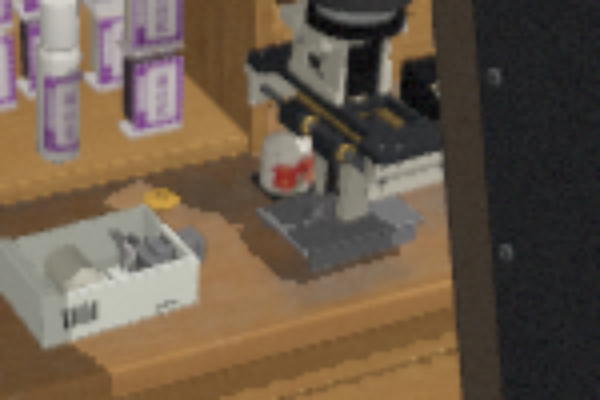

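The crop shows the cover at (340,230), level above bare counter and clear of the candle at (285,165). Its plate top is at about 38 mm, so roughly 17 mm remain.

arm_command(
  commands=[
    [0,0,0.08,0,0,0,0],
    [0,0,0.08,0,0,0,0],
    [0,0,0.06,0,0,0,0],
    [0,0,0.04,0,0,0,0],
    [0,0,0,0,0,0,0],
  ],
)

```text
t: 18.0
position: [0.47, -0.0214, 0.0293]
tool_rot: [[0.066, -0.998, -0.0], [-0.998, -0.066, -0.002], [0.002, 0.0, -1.0]]
ft_force: [0.0, 0.1, -1.6]
width: 0.0114
grip_force: 30.0
```

arm_command(
  commands=[
    [0,0,0.02,0,0,0,0],
    [0,0,0.015,0,0,0,0],
    [0,0,0.015,0,0,0,0],
    [0,0,0,0,0,0,0],
    [0,0,0,0,0,0,0],
  ],
)

```text
t: 18.62
position: [0.4701, -0.0214, 0.0269]
tool_rot: [[0.066, -0.998, 0.0], [-0.998, -0.066, -0.001], [0.001, -0.0, -1.0]]
ft_force: [0.4, -0.9, -0.2]
width: 0.0118
grip_force: 30.0
```

arm_command(
  commands=[
    [0,0,0.015,0,0,0,0],
    [0,0,0,0,0,0,0],
    [0,0,0.01,0,0,0,0],
    [0,0,0,0,0,0,0],
    [0,0,0,0,0,0,0],
  ],
)

```text
t: 19.25
position: [0.47, -0.0214, 0.0256]
tool_rot: [[0.066, -0.998, 0.0], [-0.998, -0.066, -0.002], [0.002, 0.0, -1.0]]
ft_force: [-1.3, 0.6, -1.0]
width: 0.0118
grip_force: 30.0
```

arm_command(
  commands=[
    [0,0,0.01,0,0,0,0],
    [0,0,0,0,0,0,0],
    [0,0,0,0,0,0,0],
    [0,0,0,0,0,0,0],
    [0,0,0,0,0,0,0],
  ],
)

```text
t: 19.88
position: [0.47, -0.0214, 0.0251]
tool_rot: [[0.066, -0.998, 0.0], [-0.998, -0.066, -0.001], [0.001, 0.0, -1.0]]
ft_force: [-0.7, -0.1, 0.6]
width: 0.0119
grip_force: 30.0
```

arm_command(
  commands=[
    [0,0,0.01,0,0,0,0],
    [0,0,0,0,0,0,0],
    [0,0,0.01,0,0,0,0],
    [0,0,0,0,0,0,0],
    [0,0,0,0,0,0,0],
  ],
)

```text
t: 20.5
position: [0.47, -0.0214, 0.0241]
tool_rot: [[0.066, -0.998, 0.0], [-0.998, -0.066, -0.001], [0.001, 0.0, -1.0]]
ft_force: [0.2, -0.3, -0.8]
width: 0.0122
grip_force: 30.0
```

```bash
python3 - <<'E'
from h import *
printer()
E
```

```text
t 20.5 pp mm [-204.5   27.6   24.1] F(xp,yp,z) [-0.29 -0.14 -0.8 ] w 0.0122 g 30.0 rot [-0.    0.09  0.02] tq [0.03 0.11 0.02]
```

arm_command(
  commands=[
    [0,0,0.01,0,0,0,0],
    [0,0,0,0,0,0,0],
    [0,0,0.01,0,0,0,0],
    [0,0,0,0,0,0,0],
    [0,0,0,0,0,0,0],
  ],
)

```text
t: 21.12
position: [0.4701, -0.0214, 0.0235]
tool_rot: [[0.066, -0.998, 0.0], [-0.998, -0.066, -0.002], [0.002, -0.0, -1.0]]
ft_force: [-1.4, -0.1, 5.3]
width: 0.012
grip_force: 30.0
```

Contact with the counter reads 5 N. I'm easing off, then releasing.

arm_command(
  commands=[
    [0,0,-0.006,0,0,0,0],
    [0,0,0,0,0,0,0],
    [0,0,0,0,0,0,0.16],
    [0,0,0,0,0,0,0.25],
    [0,0,0,0,0,0,0.4],
  ],
)

```text
t: 21.75
position: [0.47, -0.0214, 0.0234]
tool_rot: [[0.066, -0.998, 0.0], [-0.998, -0.066, -0.002], [0.002, 0.0, -1.0]]
ft_force: [-0.0, -0.5, -0.8]
width: 0.0267
grip_force: 0.0
```

arm_command(
  commands=[
    [0,0,0,0,0,0,0.4],
    [0,0,0,0,0,0,0.4],
    [0,0,-0.2,0,0,0,0.4],
    [0,0,-0.4,0,0,0,0.4],
    [0,0,-0.8,0,0,0,0.4],
  ],
)

```text
t: 22.38
position: [0.469, -0.0216, 0.0937]
tool_rot: [[0.066, -0.998, -0.003], [-0.998, -0.066, -0.002], [0.002, 0.003, -1.0]]
ft_force: [1.1, -0.7, 0.4]
width: 0.0352
grip_force: 0.0
```

arm_command(
  commands=[
    [0.5,0,-1,0,0,0,0.4],
    [1,0,-0.5,0,0,0,0.4],
    [1,0,0,0,0,0,0.4],
    [1,0,0,0,0,0,0.4],
    [0,0,0,0,0,0,0.4],
  ],
)

```text
t: 23.0
position: [0.4812, -0.1985, 0.1692]
tool_rot: [[0.062, -0.998, 0.0], [-0.998, -0.062, -0.002], [0.002, -0.0, -1.0]]
ft_force: [-1.0, 0.4, -0.6]
width: 0.0352
grip_force: 0.0
```

```bash
python3 - <<'E'
from h import *
printer()
im,d=grab_frame("scene");cv2.imwrite("pics/s6.png",cv2.resize(im[150:250,190:420,::-1],None,fx=3,fy=3))
v,u=np.mgrid[:400,:640];P=world("scene",np.c_[u.ravel(),v.ravel()],d.ravel());q=P-[.47,-.02,0];a=q@ex*1e3;b=q@ey*1e3;z=P[:,2]*1e3
for lo in range(-58,58,12):
    m=(a>lo)&(a<lo+12)&(b>15)&(b<36)&(z>8)&(z<60);print(lo,m.sum(),round(np.median(z[m]),1) if m.any() else 0)
E
```

```text
t 23.0 pp mm [-382.    28.2  169.2] F(xp,yp,z) [ 0.5   0.98 -0.64] w 0.0352 g 0.0 rot [0.01 0.1  0.25] tq [ 0.08  0.12 -0.05]
-58 15 20.9
-46 17 20.5
-34 15 20.5
-22 15 19.8
-10 17 20.0
2 12 20.4
14 16 21.0
26 16 20.8
38 16 20.8
50 11 20.7
```

View pics/s6.png

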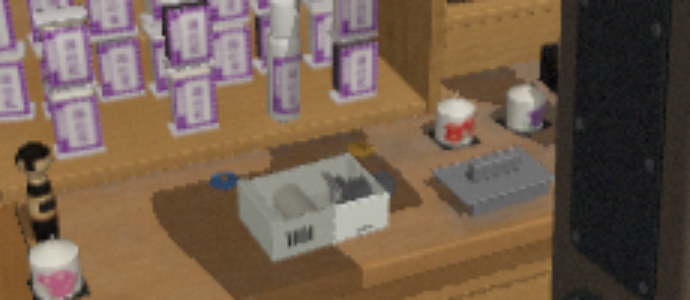

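The cover lies flat at (492,180), rib up, with its plate about 20 mm high. The other items that are visible haven't moved, and the gripper is well clear.

```bash
python3 -c "
from workcell import *
print(finish_job())"
```

```text
the job is handed in; nothing more can be done
None
```

The job is handed in (no score came back): I held the tab in until the cover popped up, drew the cover free, lifted it off, and laid it flat and rib up on the bare counter to the right of the printer, in about 23 s; the tab force peaked at about 13 N in the readings.

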